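# Put the two lighter tins in the caddy, hold up the heaviest

## Robot

A 7-joint arm with a two-finger parallel gripper is mounted at the origin on a cart in front of the work surface, level with it; the furniture and walls round the work are solid. World frame = base frame: x ahead of the robot, y to its left, z up, the work surface at z = 0. Lengths are in m, angles in rad, forces in N, time in s.
With the tool pointing down it reaches from about 0.4 to 0.85 m from the base axis. Payload 6.9 kg.
Tool frame: the origin (TCP) lies at the very end of the fingers, on their centre line; the grasp point (between the pads) lies 19 mm behind it; z points along the fingers, y is the line along which they close (so a half turn about z gives the same grasp; the last joint's range is limited). The gripper opens to 85 mm and grips with 20 to 120 N. Pads are 22 mm wide; open, the fingers measure 114 mm over their backs; the gripper's body (76 mm by 85 mm) begins 54 mm behind the grasp point. The pads swing forward as they close: fully open they stand 13 mm farther back than shut.
Start: joints at [1.278, 0.507, -0.238, 1.5, 0.126, 1.149, -0.155], TCP at [0.243, -0.576, 0.231] pointing down, gripper open.
Joint ranges: [-3.08, 3.08], [-0.24, 2.05], [-1.43, 1.35], [0, 2.5], [-1.52, 4.66], [0.17, 1.96], [-2.89, 2.89]. Speed limits (rad/s): [2.39, 2.39, 3.14, 3.14, 3.14, 3.14, 3.14].

## Interface

Orientations are given as a unit quaternion [x, y, z, w].
In Python, from bench import bot gives the robot as it stands. The module is installed in compiled form; this text tells all that it offers.
- The arm moves only by the shell command python3 -m creep 'ROWS' [FORCE]. ROWS is JSON, a list of rows, each an object with "xyz": the shift along the world's x, y, z in m, a list of three; "delta_rot": the turn, a rotation vector about the world's x, y, z in rad, a list of three; "hand": the closure, from 0 (fully open) to 1 (shut). In form: [{"xyz": [dx, dy, dz], "delta_rot": [rx, ry, rz], "hand": hand}, ...]. A call has exactly 10 rows; each row shifts and turns the commanded pose from where the row before left it; what a row does not reach is not made up. A row lasts 1/10 s, in which the tool goes at most 50 mm and 8.59 degrees, less where a joint would pass 70% of its speed; a pose out of reach is approached as far as the arm can. A call with a gripper value outside its range is refused whole. The fingers move at their own pace and stop on an object; FORCE is the grip in N (left out, the last holds). Time passes only in rows, so rows that do not move let the fingers close, or fill a call up. It gives the time, the measured TCP pose, the force, the opening and the grip force at its end, in the units of the state.
- bot.get_obs(): the state, without advancing time (a new reading comes with each control period).
- bot.snapshot(name): name is "scene" or "top"; returns the picture (420x560x3 uint8, blue, green, red); there is no depth.
- bot.get_calibration(name): a dict with "mtx" (3x3 intrinsics, pixels), "xyz" and "orientation" of the camera in the world. Camera axes: x right, y down, z forward; pixel columns grow to the right and rows downward; lengths in m; the calibration is good to about 2 mm. A picture is of the moment at which its call begins. get_calibration takes no time and is no camera call.
- bot.hand_in(): hands the job in; it is judged then, once.
The state is a dict: "time": time; "joints": joint angles; "dq": joint speeds; "joint_torque": joint torques, N m; "tcp_pos": TCP position; "eef_rot": TCP orientation; "contact_force": force on the tool from outside, world axes, zero at the start; "torque": the same for the moment, N m; "grip_width": finger opening in m; "grasp_force": force on a finger pad.
Only numpy, scipy, OpenCV 4.12 (cv2) and the standard library are available. Lean on these libraries where they do the work, as an engineer would, in place of code of your own. Each camera call takes 0.05 s, during which the arm holds its last target. There are 200 camera calls.

## Task

Three identical closed tins have been left out on the worktop and only the fullest is wanted now. Find out by feel which one is the heaviest, stand the two lighter ones in the round recesses of the wooden caddy (any recesses) without dropping them, let go of them, and finish while holding the heaviest one still and upright in the gripper, its base about 20 cm above the worktop, for me to take. Never tip a tin over, and leave the mug, the timer and the teaspoon where they are.

Things in the scene. Friction and masses are not known exactly. Their poses are not given: they have to be found in the camera images.
- tin_p: one of three look-alike tins: plain round tinplate canister, 65 mm in diameter, 110 mm tall, closed by a fixed lid (top 26 mm). Origin at the centre of its underside, z up. Starts upright on the worktop, right of the caddy. The three weigh 0.1 to 0.6 kg, no two closer than 0.1 kg, the heaviest 0.15 kg or more above the next; which is which varies and cannot be seen
- tin_q: one of three look-alike tins: plain round tinplate canister, 65 mm in diameter, 110 mm tall, closed by a fixed lid (top 26 mm). Origin at the centre of its underside, z up. Starts upright on the worktop, right of the caddy. The three weigh 0.1 to 0.6 kg, no two closer than 0.1 kg, the heaviest 0.15 kg or more above the next; which is which varies and cannot be seen
- tin_r: one of three look-alike tins: plain round tinplate canister, 65 mm in diameter, 110 mm tall, closed by a fixed lid (top 26 mm). Origin at the centre of its underside, z up. Starts upright on the worktop, right of the caddy. The three weigh 0.1 to 0.6 kg, no two closer than 0.1 kg, the heaviest 0.15 kg or more above the next; which is which varies and cannot be seen
- caddy: wooden tin caddy fixed on the worktop: board 100 x 300 mm, 26 mm high, with three round recesses in a row along its long side, 94 mm apart, and a low steel loop handle at each end (362 mm over the handles, 20 mm high). Origin at the centre of its underside; y along the row, x across it, z up
- seat_left (a point): left (+y end) of the caddy's three round recesses: centre of its flat floor, 12 mm above the worktop. The recess is 69 mm wide and 14 mm deep (the board's top is 26 mm above the worktop); a tin stands in it with 2 mm to spare all round
- seat_middle (a point): middle of the caddy's three round recesses: centre of its flat floor, 12 mm above the worktop. The recess is 69 mm wide and 14 mm deep (the board's top is 26 mm above the worktop); a tin stands in it with 2 mm to spare all round
- seat_right (a point): right (-y end) of the caddy's three round recesses: centre of its flat floor, 12 mm above the worktop. The recess is 69 mm wide and 14 mm deep (the board's top is 26 mm above the worktop); a tin stands in it with 2 mm to spare all round
- mug: green mug, 86 mm wide, 122 mm over its handle, 94 mm tall; origin under the middle of mug and handle together; a bystander, not part of the job
- timer: round kitchen timer, 62 mm wide, 50 mm tall; origin at the centre of its underside; a bystander, not part of the job
- teaspoon: steel teaspoon lying flat, 130 mm long; origin under its middle; a bystander, not part of the job
Things that resemble listed ones, but are neither listed nor needed, are in the scene too. Leave any orange look-alike of the tin_q alone.

How it is judged:
At the end, for the whole second after the job is handed in: One tin held in the fingers, still, within 0.3 rad of upright, base over 150 mm above the worktop; the other two released in recesses of the caddy (origin 7 to 17 mm above its underside, within 7 mm of the row's centre line), loading it with under 5.3 N in all: the lighter two (((height (world z) of tin_p above 0.15 m and contact force between the fingers and tin_p above 1 N and angle between tin_p's own z axis and vertical below 0.3 rad and linear speed of tin_p below 0.05 m/s and z of tin_q in the frame of caddy between 0.007 and 0.017 m and x of tin_q in the frame of caddy between -0.007 and 0.007 m and y of tin_q in the frame of caddy between -0.105 and 0.105 m and contact force between the fingers and tin_q below 0.2 N and linear speed of each of tin_q, tin_r below 0.03 m/s and z of tin_r in the frame of caddy between 0.007 and 0.017 m and x of tin_r in the frame of caddy between -0.007 and 0.007 m and y of tin_r in the frame of caddy between -0.105 and 0.105 m and contact force between the fingers and tin_r below 0.2 N) or (height (world z) of tin_q above 0.15 m and contact force between the fingers and tin_q above 1 N and angle between tin_q's own z axis and vertical below 0.3 rad and linear speed of tin_q below 0.05 m/s and z of tin_p in the frame of caddy between 0.007 and 0.017 m and x of tin_p in the frame of caddy between -0.007 and 0.007 m and y of tin_p in the frame of caddy between -0.105 and 0.105 m and contact force between the fingers and tin_p below 0.2 N and linear speed of each of tin_p, tin_r below 0.03 m/s and z of tin_r in the frame of caddy between 0.007 and 0.017 m and x of tin_r in the frame of caddy between -0.007 and 0.007 m and y of tin_r in the frame of caddy between -0.105 and 0.105 m and contact force between the fingers and tin_r below 0.2 N) or (height (world z) of tin_r above 0.15 m and contact force between the fingers and tin_r above 1 N and angle between tin_r's own z axis and vertical below 0.3 rad and linear speed of tin_r below 0.05 m/s and z of tin_p in the frame of caddy between 0.007 and 0.017 m and x of tin_p in the frame of caddy between -0.007 and 0.007 m and y of tin_p in the frame of caddy between -0.105 and 0.105 m and contact force between the fingers and tin_p below 0.2 N and linear speed of each of tin_p, tin_q below 0.03 m/s and z of tin_q in the frame of caddy between 0.007 and 0.017 m and x of tin_q in the frame of caddy between -0.007 and 0.007 m and y of tin_q in the frame of caddy between -0.105 and 0.105 m and contact force between the fingers and tin_q below 0.2 N)) and contact force between caddy and anything else below 5.3 N); the arm keeps its last pose, push and grip.
It fails at once if a tin is tipped by more than 0.6 rad (not (angle between each of tin_p, tin_q, tin_r's own z axis and vertical below 0.6 rad)).
It fails at once if a tin is dropped: it moves at over 0.5 m/s out of the fingers ((linear speed of tin_p above 0.5 m/s and contact force between the fingers and tin_p below 0.05 N) or (linear speed of tin_q above 0.5 m/s and contact force between the fingers and tin_q below 0.05 N) or (linear speed of tin_r above 0.5 m/s and contact force between the fingers and tin_r below 0.05 N)).
It fails at once if the mug, the timer or the teaspoon is moved by more than 30 mm (distance of any of mug, timer, teaspoon from where it was at the start of the episode above 0.03 m).
It also fails if it takes over 72 s, if anything falls off the work surface, if the arm or the gripper's body presses on something with over 40 N, if the wrist force passes 120 N, or if a joint passes its speed limit or range.

## Working session

There is one attempt and no reset: what is moved stays moved. The work goes in short steps, Python scripts to look and compute and a shell command to move; the robot and the scene stay as the last step left them, time stands still between calls to the robot, and variables do not carry over. Pictures are saved under pics/ and viewed, at most 10 in all, crops included, and the job is handed in when it is done.

```bash
mkdir -p pics
cat > h.py <<'E'
import numpy as np, cv2
from scipy.spatial.transform import Rotation as R
from bench import bot
def cal(n):
    c=bot.get_calibration(n); return np.array(c["mtx"]),np.array(c["xyz"]),R.from_quat(c["orientation"]).as_matrix()
def ray(n,u,v):
    K,p,M=cal(n); d=M@np.linalg.solve(K,[u,v,1.]); return p,d/np.linalg.norm(d)
def plane(n,u,v,z):
    p,d=ray(n,u,v); return p+d*(z-p[2])/d[2]
def proj(n,X):
    K,p,M=cal(n); q=K@(M.T@(np.array(X)-p)); return q[:2]/q[2]
def tri(a,b):
    (p,d),(q,e)=ray(*a),ray(*b)
    s=np.linalg.lstsq(np.c_[d,-e],q-p,rcond=None)[0]
    A,B=p+s[0]*d,q+s[1]*e; return (A+B)/2,np.linalg.norm(A-B)
E
python3 - <<'E'
from h import *
for n in("scene","top"):
    cv2.imwrite(f"pics/{n}0.png",bot.snapshot(n)); print(n,bot.get_calibration(n))
o=bot.get_obs();print(o)
E
```

```text
scene {'mtx': array([[431.06151946,   0.        , 278.72945193],
       [  0.        , 431.06151946, 206.46357507],
       [  0.        ,   0.        ,   1.        ]]), 'xyz': array([-0.29058974,  0.69768666,  0.55964775]), 'orientation': array([-0.32556415,  0.77910333, -0.49144492,  0.21327889])}
top {'mtx': array([[466.68668282,   0.        , 280.405918  ],
       [  0.        , 466.68668282, 214.62700717],
       [  0.        ,   0.        ,   1.        ]]), 'xyz': array([ 0.23544782, -0.08710036,  1.26927679]), 'orientation': array([-0.69446298,  0.71258972, -0.06528493,  0.07533221])}
{'time': 0.1, 'joints': array([ 1.27747554,  0.50828951, -0.23752482,  1.50102428,  0.12569917,
        1.148897  , -0.15481594]), 'dq': array([ 0.00013364, -0.00011755, -0.00146268, -0.00209665, -0.00130698,
       -0.00147355,  0.00127343]), 'joint_torque': array([-4.12762456e-03, -6.21836758e+01, -2.19412722e+00, -2.50207865e+01,
        1.26084290e-02,  7.70871848e-03, -5.54926089e-06]), 'tcp_pos': array([ 0.2424641 , -0.57556881,  0.23049713]), 'eef_rot': array([ 9.80184345e-01,  1.98085801e-01, -1.74442544e-04, -7.96242280e-04]), 'contact_force': array([-0.72857718,  0.00910758, -0.85959851]), 'torque': array([ 0.01022093, -0.0525616 , -0.05114674]), 'grasp_force': 0.0, 'grip_width': 0.08565503757913188}
```

View pics/scene0.png

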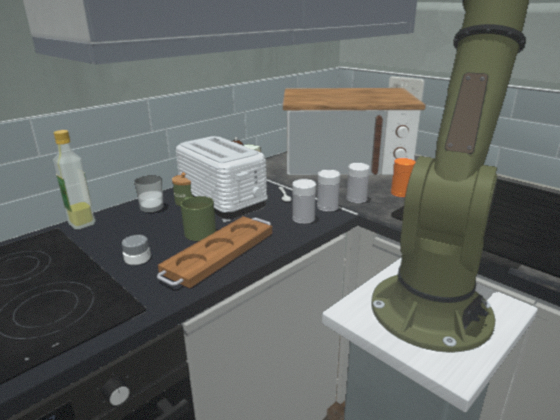

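View pics/top0.png

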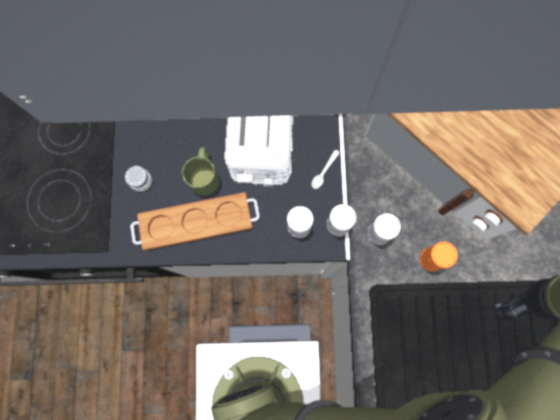

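Scene view: three grey tins at about (304,201), (329,190), (358,182), the orange look-alike at (403,177), caddy centred at (218,249), mug (198,217), timer (136,250). Top view: tins at (300,221), (342,221), (386,230), orange at (440,257), caddy recesses near (161,229), (195,221), (229,213), and the spoon at (325,170).

Run:
```python
from h import *
T=bot.snapshot("top");S=bot.snapshot("scene")
def blobs(m,amin,roi):
    mm=np.zeros_like(m);x0,y0,x1,y1=roi;mm[y0:y1,x0:x1]=m[y0:y1,x0:x1]
    n,l,s,c=cv2.connectedComponentsWithStats(mm);return [(l==i).astype(np.uint8) for i in range(1,n) if s[i,4]>amin]
hT=cv2.cvtColor(T,cv2.COLOR_BGR2HSV);hS=cv2.cvtColor(S,cv2.COLOR_BGR2HSV)
def ell(b):
    c=max(cv2.findContours(b,0,cv2.CHAIN_APPROX_NONE)[0],key=cv2.contourArea);return cv2.fitEllipse(cv2.convexHull(c))
# bright lid tops
for n,h,roi in(("top",hT,(280,190,410,260)),("scene",hS,(285,155,375,230))):
    print(n,[h[y,x].tolist() for x,y in ([(300,213),(300,232),(342,214),(386,225)] if n=="top" else [(304,186),(304,200),(329,175),(358,168)])])
    for th in(200,220,235):
        m=((h[...,2]>th)&(h[...,1]<60)).astype(np.uint8)
        print(th,[tuple(np.round(np.r_[e[0],e[1],e[2]],1)) for e in map(ell,blobs(m,60,roi))])
# caddy wood mask, holes
m=cv2.inRange(hT,(5,110,60),(20,255,255))
b=blobs(m,500,(110,170,280,260))
for q in b:
    r=cv2.minAreaRect(np.argwhere(q)[:,::-1].astype(np.float32));print("rect",r)
    for p in cv2.boxPoints(r): print(p,plane("top",*p,0.026).round(4))
cv2.imwrite("pics/c1.png",np.vstack([cv2.resize(T[160:265,120:260],None,fx=5,fy=5,interpolation=2)[:525],])) 
a=cv2.resize(T[185:265,270:410],None,fx=5,fy=5,interpolation=2);c=cv2.resize(S[150:230,260:400],None,fx=5,fy=5,interpolation=2)[:200*2]
a2=cv2.resize(T[190:255,125:265],(700,325));
cv2.imwrite("pics/c2.png",cv2.resize(np.vstack([a2,a[:400]]),(560,580)))
```

```text
top [[0, 0, 255], [120, 7, 191], [0, 0, 255], [0, 0, 255]]
200 [(np.float64(343.7), np.float64(210.7), np.float64(26.2), np.float64(41.3), np.float64(8.2)), (np.float64(299.6), np.float64(218.6), np.float64(25.8), np.float64(25.8), np.float64(55.4)), (np.float64(386.9), np.float64(225.9), np.float64(25.8), np.float64(26.8), np.float64(117.9)), (np.float64(347.2), np.float64(248.5), np.float64(4.7), np.float64(24.4), np.float64(176.8))]
220 [(np.float64(342.8), np.float64(210.6), np.float64(25.7), np.float64(40.5), np.float64(2.2)), (np.float64(299.7), np.float64(218.6), np.float64(25.0), np.float64(25.4), np.float64(92.8)), (np.float64(386.8), np.float64(225.8), np.float64(25.2), np.float64(26.2), np.float64(119.3)), (np.float64(347.1), np.float64(248.1), np.float64(4.2), np.float64(23.5), np.float64(177.4))]
235 [(np.float64(343.1), np.float64(210.3), np.float64(25.8), np.float64(39.9), np.float64(3.5)), (np.float64(299.6), np.float64(218.6), np.float64(24.4), np.float64(24.9), np.float64(88.8)), (np.float64(386.8), np.float64(225.9), np.float64(24.4), np.float64(25.6), np.float64(1
[... 332 characters left out ...]
4(19.5), np.float64(92.0)), (np.float64(303.9), np.float64(183.5), np.float64(8.9), np.float64(21.6), np.float64(89.2))]
220 [(np.float64(358.5), np.float64(166.1), np.float64(5.9), np.float64(17.4), np.float64(95.1)), (np.float64(328.9), np.float64(173.2), np.float64(6.7), np.float64(18.3), np.float64(90.7)), (np.float64(304.0), np.float64(183.4), np.float64(7.5), np.float64(20.3), np.float64(89.1))]
235 []
rect ((193.80770874023438, 221.03846740722656), (36.869834899902344, 111.39396667480469), 78.69007110595703)
[135.57693 213.88463] [0.4996 0.3233 0.026 ]
[244.80771 192.03847] [0.5527 0.0239 0.026 ]
[252.03848 228.1923 ] [0.4513 0.0052 0.026 ]
[142.80771 250.03847] [0.3997 0.3    0.026 ]
```

View pics/c2.png

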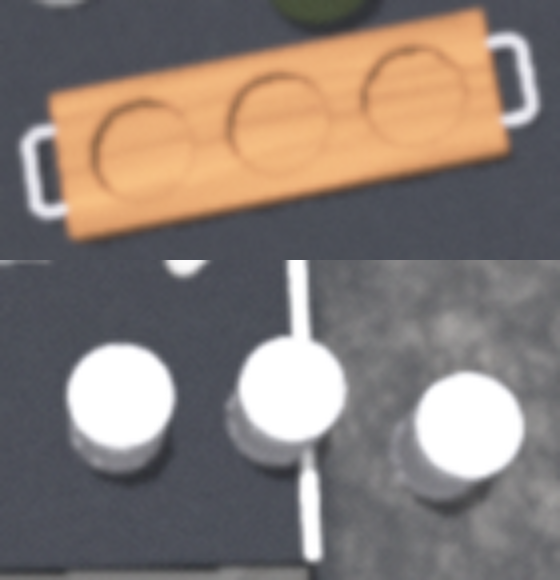

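The crop shows the recess rims cleanly, at full-frame (161,227.5), (195,221) and (228.5,214), and the tin lids at about (300,218.6), (343,217) and (387,226).

Run:
```python
from h import *
S=bot.snapshot("scene");h=cv2.cvtColor(S,cv2.COLOR_BGR2HSV)
L=[(299.6,218.6),(342.9,216.8),(386.8,225.9)];P=[(303.9,183.5),(328.6,173.3),(358.4,166.2)]
for a,b in zip(L,P):
    X,e=tri(("top",*a),("scene",*b));print("lid",X.round(4),e.round(4),"plane.11",plane("top",*a,.11).round(4),plane("scene",*b,.11).round(4), "scene reproj of top",proj("scene",plane("top",*a,.11)).round(1))
m=cv2.inRange(h,(5,110,50),(20,255,255));mm=np.zeros_like(m);mm[215:285,150:285]=m[215:285,150:285]
c=max(cv2.findContours(mm,0,2)[0],key=cv2.contourArea);print("scene caddy hull",cv2.approxPolyDP(cv2.convexHull(c),2,True)[:,0].tolist())
T=[(135.6,213.9),(244.8,192),(252,228.2),(142.8,250)]
for t in T:print("proj scene of top corners",proj("scene",plane("top",*t,.026)).round(1))
for s in [(161.25,227.5),(194.75,221.2),(228.5,214.2)]:print("seat",plane("top",*s,.026).round(4))
for n,p in dict(mug=(202,178),orange=(440,255)).items():print(n,plane("top",*p,.1).round(3))
for z in(.15,.2,.25):print("box corner",z,plane("top",530,232,z).round(3),plane("top",400,112,z).round(3),proj("scene",plane("top",530,232,z)).round(0),proj("scene",plane("top",400,112,z)).round(0))
print("spoon",plane("top",318,183,0).round(3),plane("top",337,153,0).round(3))
cv2.imwrite("pics/c3.png",cv2.resize(S[205:295,145:290],None,fx=5,fy=5,interpolation=2))
```

```text
lid [ 0.4591 -0.1214  0.1071] 0.001 plane.11 [ 0.4581 -0.1217  0.11  ] [ 0.4548 -0.1161  0.11  ] scene reproj of top [304.4 182.6]
lid [ 0.4611 -0.2309  0.1067] 0.0019 plane.11 [ 0.4597 -0.2311  0.11  ] [ 0.4566 -0.2238  0.11  ] scene reproj of top [329.4 172.4]
lid [ 0.4346 -0.3401  0.107 ] 0.0016 plane.11 [ 0.4335 -0.3399  0.11  ] [ 0.4305 -0.3329  0.11  ] scene reproj of top [359.  165.4]
scene caddy hull [[270, 226], [265, 237], [193, 284], [183, 284], [159, 270], [159, 264], [242, 217]]
proj scene of top corners [157.1 265.3]
proj scene of top corners [243.4 215.9]
proj scene of top corners [273.4 225.6]
proj scene of top corners [190.6 279. ]
seat [0.4599 0.2519 0.026 ]
seat [0.4748 0.1609 0.026 ]
seat [0.4917 0.0689 0.026 ]
mug [0.575 0.129 0.1  ]
orange [ 0.358 -0.469  0.1  ]
box corner 0.15 [ 0.402 -0.673  0.15 ] [ 0.72  -0.385  0.15 ] [425. 133.] [301. 132.]
box corner 0.2 [ 0.395 -0.647  0.2  ] [ 0.698 -0.372  0.2  ] [425. 120.] [303. 120.]
box corner 0.25 [ 0.388 -0.621  0.25 ] [ 0.677 -0.358  0.25 ] [425. 107.] [305. 107.]
spoon [ 0.58 -0.18  0.  ] [ 0.666 -0.237  0.   ]
```

View pics/c3.png

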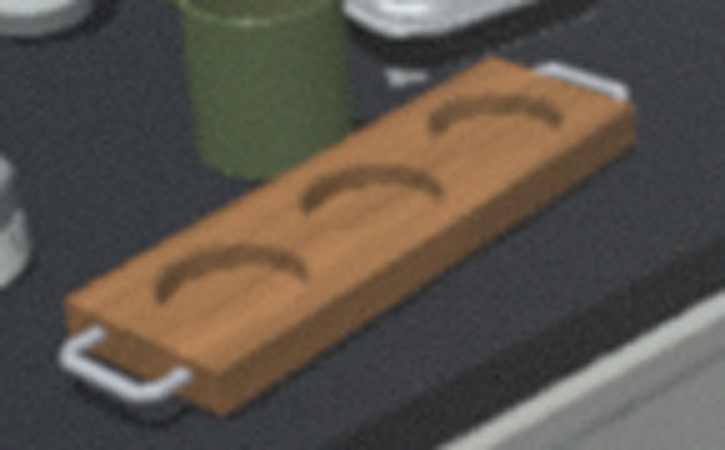

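```bash
python3 -m creep '[{"xyz":[0.02,0.042,0],"delta_rot":[0,0,0.04],"hand":0},{"xyz":[0.02,0.042,0],"delta_rot":[0,0,0.04],"hand":0},{"xyz":[0.02,0.042,0],"delta_rot":[0,0,0.04],"hand":0},{"xyz":[0.02,0.042,0],"delta_rot":[0,0,0.04],"hand":0},{"xyz":[0.02,0.042,0],"delta_rot":[0,0,0.04],"hand":0},{"xyz":[0.02,0.042,0],"delta_rot":[0,0,0.04],"hand":0},{"xyz":[0.02,0.042,0],"delta_rot":[0,0,0.04],"hand":0},{"xyz":[0.02,0.042,0],"delta_rot":[0,0,0.04],"hand":0},{"xyz":[0.02,0.042,0],"delta_rot":[0,0,0.04],"hand":0},{"xyz":[0.02,0.042,0],"delta_rot":[0,0,0.025],"hand":0}]' 40
python3 -c "
from h import *
o=bot.get_obs();print(o['joints'].round(2),o['contact_force'],R.from_quat(o['eef_rot']).as_matrix().round(3))"
```

```text
time: 1.25
tcp_pos: [0.4431, -0.1543, 0.2315]
eef_rot: [0.924, 0.383, 0.0, 0.0]
contact_force: [1.2, -0.7, -0.3]
grip_width: 0.0855
grasp_force: 0.0
[ 0.65  0.28 -0.48  1.89  0.15  1.   -0.68] [ 1.18166237 -0.72444673 -0.28373437] [[ 0.707  0.707  0.   ]
 [ 0.707 -0.707 -0.   ]
 [ 0.     0.001 -1.   ]]
```

```bash
python3 -m creep '[{"xyz":[0.008,0.017,0],"delta_rot":[0,0,0],"hand":0},{"xyz":[0.008,0.017,-0.01],"delta_rot":[0,0,0],"hand":0},{"xyz":[0,0,-0.02],"delta_rot":[0,0,0],"hand":0},{"xyz":[0,0,-0.02],"delta_rot":[0,0,0],"hand":0},{"xyz":[0,0,-0.02],"delta_rot":[0,0,0],"hand":0},{"xyz":[0,0,-0.02],"delta_rot":[0,0,0],"hand":0},{"xyz":[0,0,-0.01],"delta_rot":[0,0,0],"hand":0},{"xyz":[0,0,0],"delta_rot":[0,0,0],"hand":0},{"xyz":[0,0,0],"delta_rot":[0,0,0],"hand":0},{"xyz":[0,0,0],"delta_rot":[0,0,0],"hand":0}]'
python3 -c "
from h import *
a=bot.snapshot('scene')[110:250,240:430];b=bot.snapshot('top')[150:290,230:420]
cv2.imwrite('pics/d1.png',np.hstack([cv2.resize(a,(400,300)),cv2.resize(b,(400,300))]))"
```

```text
time: 2.25
tcp_pos: [0.4593, -0.1221, 0.1322]
eef_rot: [0.924, 0.382, 0.001, 0.0]
contact_force: [0.3, 0.5, -0.3]
grip_width: 0.0855
grasp_force: 0.0
```

View pics/d1.png

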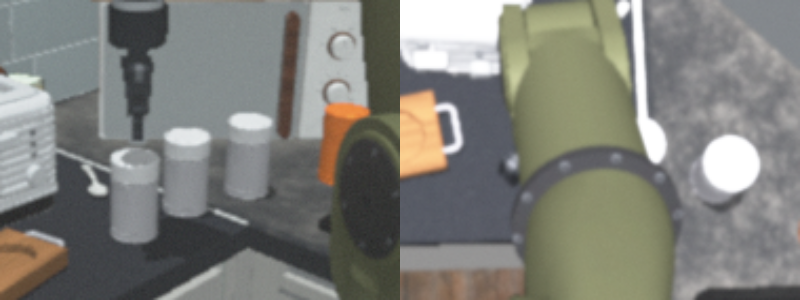

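Left half: the fingers are centred over tin 1 to within about 2 px (tips near crop (138,140), tin at (134,160)), and both neighbouring tins stand clear. The top view is covered by the arm.

```bash
python3 -m creep '[{"xyz":[0,0,-0.02],"delta_rot":[0,0,0],"hand":0},{"xyz":[0,0,-0.02],"delta_rot":[0,0,0],"hand":0},{"xyz":[0,0,-0.02],"delta_rot":[0,0,0],"hand":0},{"xyz":[0,0,-0.02],"delta_rot":[0,0,0],"hand":0},{"xyz":[0,0,0],"delta_rot":[0,0,0],"hand":0},{"xyz":[0,0,0],"delta_rot":[0,0,0],"hand":0},{"xyz":[0,0,0],"delta_rot":[0,0,0],"hand":0.2},{"xyz":[0,0,0],"delta_rot":[0,0,0],"hand":0.4},{"xyz":[0,0,0],"delta_rot":[0,0,0],"hand":0.6},{"xyz":[0,0,0],"delta_rot":[0,0,0],"hand":0.6}]' 40
python3 -m creep '[{"xyz":[0,0,0],"delta_rot":[0,0,0],"hand":0.6},{"xyz":[0,0,0],"delta_rot":[0,0,0],"hand":0.6},{"xyz":[0,0,0],"delta_rot":[0,0,0],"hand":0.6},{"xyz":[0,0,0.01],"delta_rot":[0,0,0],"hand":0.6},{"xyz":[0,0,0.02],"delta_rot":[0,0,0],"hand":0.6},{"xyz":[0,0,0.02],"delta_rot":[0,0,0],"hand":0.6},{"xyz":[0,0,0.01],"delta_rot":[0,0,0],"hand":0.6},{"xyz":[0,0,0],"delta_rot":[0,0,0],"hand":0.6},{"xyz":[0,0,0],"delta_rot":[0,0,0],"hand":0.6},{"xyz":[0,0,0],"delta_rot":[0,0,0],"hand":0.6}]'
```

```text
time: 3.35
tcp_pos: [0.4592, -0.1216, 0.0526]
eef_rot: [0.924, 0.382, 0.001, 0.0]
contact_force: [-1.1, 2.3, 6.5]
grip_width: 0.0637
grasp_force: 35.4
time: 4.35
tcp_pos: [0.458, -0.122, 0.1105]
eef_rot: [0.924, 0.382, -0.001, -0.0]
contact_force: [-0.1, -0.7, -4.5]
grip_width: 0.0639
grasp_force: 38.3
```

```bash
cat > w.py <<'E'
from h import *
f=[];t=[]
for i in range(12):
    bot.snapshot("scene");o=bot.get_obs();f.append(o["contact_force"]);t.append(o["joint_torque"])
print(o["time"],np.mean(f,0).round(2),np.std(f,0).round(2),np.mean(t,0).round(2),o["tcp_pos"].round(4))
E
python3 w.py
```

```text
4.95 [ 0.04  0.04 -5.38] [0.44 0.52 0.48] [ 2.000e-02 -5.101e+01 -3.970e+00 -1.837e+01  1.000e-02  1.000e-02
 -0.000e+00] [ 0.4587 -0.1219  0.1113]
```

About 0.5 kg or more: since the maximum is 0.6 kg and the gap to the next is at least 0.15 kg, tin 1 should be the heaviest. I'll put it back down and confirm by weighing the others.

```bash
python3 -m creep '[{"xyz":[0,0,-0.015],"delta_rot":[0,0,0],"hand":0.6},{"xyz":[0,0,-0.015],"delta_rot":[0,0,0],"hand":0.6},{"xyz":[0,0,-0.015],"delta_rot":[0,0,0],"hand":0.6},{"xyz":[0,0,-0.008],"delta_rot":[0,0,0],"hand":0.6},{"xyz":[0,0,-0.004],"delta_rot":[0,0,0],"hand":0.6},{"xyz":[0,0,-0.003],"delta_rot":[0,0,0],"hand":0.6},{"xyz":[0,0,0],"delta_rot":[0,0,0],"hand":0.6},{"xyz":[0,0,0],"delta_rot":[0,0,0],"hand":0.2},{"xyz":[0,0,0],"delta_rot":[0,0,0],"hand":0},{"xyz":[0,0,0],"delta_rot":[0,0,0],"hand":0}]'
python3 -m creep '[{"xyz":[0,0,0],"delta_rot":[0,0,0],"hand":0},{"xyz":[0,0,0.02],"delta_rot":[0,0,0],"hand":0},{"xyz":[0,0,0.03],"delta_rot":[0,0,0],"hand":0},{"xyz":[0,0,0.03],"delta_rot":[0,0,0],"hand":0},{"xyz":[0,0,0.03],"delta_rot":[0,0,0],"hand":0},{"xyz":[0.0005,-0.027,0],"delta_rot":[0,0,0],"hand":0},{"xyz":[0.0005,-0.027,0],"delta_rot":[0,0,0],"hand":0},{"xyz":[0.0005,-0.027,0],"delta_rot":[0,0,0],"hand":0},{"xyz":[0,-0.0285,0],"delta_rot":[0,0,0],"hand":0},{"xyz":[0,0,0],"delta_rot":[0,0,0],"hand":0}]'
python3 w.py
```

```text
time: 5.95
tcp_pos: [0.4593, -0.1222, 0.0517]
eef_rot: [0.924, 0.382, 0.001, 0.0]
contact_force: [-0.2, 0.3, 0.4]
grip_width: 0.0854
grasp_force: 0.0
time: 6.95
tcp_pos: [0.4595, -0.236, 0.1609]
eef_rot: [0.925, 0.379, -0.001, 0.001]
contact_force: [0.3, 0.4, -0.5]
grip_width: 0.0854
grasp_force: 0.0
7.55 [-0.16 -0.   -0.  ] [0.58 0.38 0.38] [ 4.800e-01 -5.062e+01 -3.780e+00 -2.071e+01  7.000e-02  0.000e+00
  3.000e-02] [ 0.4602 -0.2312  0.1613]
```

```bash
python3 -m creep '[{"xyz":[0,0,-0.022],"delta_rot":[0,0,0],"hand":0},{"xyz":[0,0,-0.022],"delta_rot":[0,0,0],"hand":0},{"xyz":[0,0,-0.022],"delta_rot":[0,0,0],"hand":0},{"xyz":[0,0,-0.022],"delta_rot":[0,0,0],"hand":0},{"xyz":[0,0,-0.02],"delta_rot":[0,0,0],"hand":0},{"xyz":[0,0,0],"delta_rot":[0,0,0],"hand":0},{"xyz":[0,0,0],"delta_rot":[0,0,0],"hand":0.2},{"xyz":[0,0,0],"delta_rot":[0,0,0],"hand":0.4},{"xyz":[0,0,0],"delta_rot":[0,0,0],"hand":0.6},{"xyz":[0,0,0],"delta_rot":[0,0,0],"hand":0.6}]' 40
python3 -m creep '[{"xyz":[0,0,0],"delta_rot":[0,0,0],"hand":0.6},{"xyz":[0,0,0],"delta_rot":[0,0,0],"hand":0.6},{"xyz":[0,0,0.01],"delta_rot":[0,0,0],"hand":0.6},{"xyz":[0,0,0.03],"delta_rot":[0,0,0],"hand":0.6},{"xyz":[0,0,0.03],"delta_rot":[0,0,0],"hand":0.6},{"xyz":[0,0,0.03],"delta_rot":[0,0,0],"hand":0.6},{"xyz":[0,0,0.03],"delta_rot":[0,0,0],"hand":0.6},{"xyz":[0,0,0.02],"delta_rot":[0,0,0],"hand":0.6},{"xyz":[0,0,0],"delta_rot":[0,0,0],"hand":0.6},{"xyz":[0,0,0],"delta_rot":[0,0,0],"hand":0.6}]'
python3 w.py
```

```text
time: 8.55
tcp_pos: [0.4605, -0.2315, 0.0544]
eef_rot: [0.924, 0.382, 0.0, 0.001]
contact_force: [-1.6, 1.8, 7.9]
grip_width: 0.0641
grasp_force: 44.0
time: 9.55
tcp_pos: [0.4598, -0.2316, 0.2033]
eef_rot: [0.924, 0.382, 0.0, 0.0]
contact_force: [-1.5, 0.6, -2.9]
grip_width: 0.0639
grasp_force: 45.5
10.15 [ 0.1  -0.15 -2.7 ] [0.43 0.55 0.58] [ 2.000e-02 -5.084e+01 -4.130e+00 -2.333e+01  1.000e-02  1.000e-02
  0.000e+00] [ 0.4602 -0.2314  0.2032]
```

```bash
python3 -m creep '[{"xyz":[0,0.02,0],"delta_rot":[0,0,0],"hand":0.6},{"xyz":[0,0.035,0],"delta_rot":[0,0,0],"hand":0.6},{"xyz":[0,0.045,0],"delta_rot":[0,0,0],"hand":0.6},{"xyz":[0,0.045,0],"delta_rot":[0,0,0],"hand":0.6},{"xyz":[0,0.045,0],"delta_rot":[0,0,0],"hand":0.6},{"xyz":[0,0.045,0],"delta_rot":[0,0,0],"hand":0.6},{"xyz":[0,0.045,0],"delta_rot":[0,0,0],"hand":0.6},{"xyz":[0,0.045,0],"delta_rot":[0,0,0],"hand":0.6},{"xyz":[0,0.045,0],"delta_rot":[0,0,0],"hand":0.6},{"xyz":[0,0.045,0],"delta_rot":[0,0,0],"hand":0.6}]'
python3 -m creep '[{"xyz":[0,0.035,0],"delta_rot":[0,0,0],"hand":0.6},{"xyz":[0,0.02,0],"delta_rot":[0,0,0],"hand":0.6},{"xyz":[0,0.015,0],"delta_rot":[0,0,0],"hand":0.6},{"xyz":[0,0,-0.01],"delta_rot":[0,0,0],"hand":0.6},{"xyz":[0,0,-0.02],"delta_rot":[0,0,0],"hand":0.6},{"xyz":[0,0,-0.02],"delta_rot":[0,0,0],"hand":0.6},{"xyz":[0,0,-0.02],"delta_rot":[0,0,0],"hand":0.6},{"xyz":[0,0,-0.02],"delta_rot":[0,0,0],"hand":0.6},{"xyz":[0,0,-0.01],"delta_rot":[0,0,0],"hand":0.6},{"xyz":[0,0,0],"delta_rot":[0,0,0],"hand":0.6}]'
python3 - <<'E'
from h import *
a=bot.snapshot('scene')[160:310,110:310];b=bot.snapshot('top')[160:310,100:300]
cv2.imwrite('pics/e1.png',np.hstack([cv2.resize(a,(400,300)),cv2.resize(b,(400,300))]))
o=bot.get_obs();print(o['tcp_pos'],o['joints'].round(2),o['contact_force'])
# expected scene pixels if tin axis at TCP: base rim extremes vs
for z in(0,.11):
    c=o['tcp_pos']+np.array([0,0,z-.0525]);print(proj('scene',c))
E
```

```text
time: 11.15
tcp_pos: [0.46, 0.1853, 0.2035]
eef_rot: [0.924, 0.382, 0.0, 0.0]
contact_force: [1.4, 0.0, -2.7]
grip_width: 0.0637
grasp_force: 45.5
time: 12.15
tcp_pos: [0.4596, 0.2516, 0.1017]
eef_rot: [0.924, 0.381, -0.002, 0.0]
contact_force: [0.0, -0.3, -2.6]
grip_width: 0.0639
grasp_force: 45.5
[0.4605239  0.25302097 0.10355701] [-0.2   0.54 -0.52  1.93  0.37  0.77 -1.72] [ 0.7170584  -0.34931885 -2.56745687]
[191.89972173 250.60204575]
[186.94110531 207.10085732]
```

View pics/e1.png

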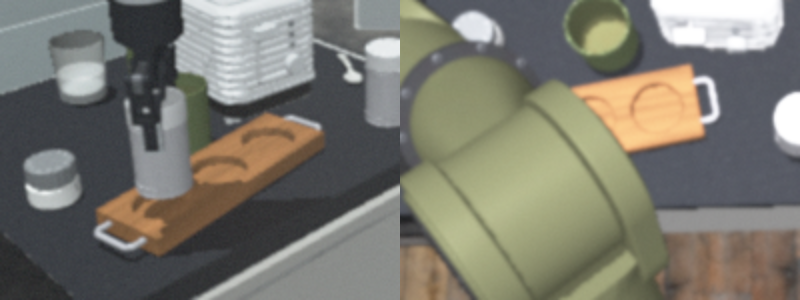

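Scene half: the tin hangs upright over the left recess (base centre near (191,258) full-frame). In the top half the arm hides it.

```bash
python3 - <<'E'
from h import *
c=np.array([.4755,.161,.026]);d=np.array([-.171,.985,0])
for k in(1,0,-1):
    s=c+.094*k*d
    ring=[proj('scene',s+.0345*np.array([np.cos(a),np.sin(a),0])) for a in np.linspace(0,6.28,73)]
    r=np.array(ring);print(s.round(4),"x ext",r[:,0].min().round(1),r[:,0].max().round(1),"ytop",r[:,1].min().round(1))
E
echo "seen: 176.4-206 y253.6 ; 205.4-233.4 y238 ; 230.6-257.4 y223.6"
```

```text
[0.4594 0.2536 0.026 ] x ext 177.8 208.1 ytop 252.4
[0.4755 0.161  0.026 ] x ext 206.8 234.9 ytop 236.5
[0.4916 0.0684 0.026 ] x ext 232.2 258.6 ytop 222.5
seen: 176.4-206 y253.6 ; 205.4-233.4 y238 ; 230.6-257.4 y223.6
```

```bash
python3 -m creep '[{"xyz":[0,0,-0.01],"delta_rot":[0,0,0],"hand":0.6},{"xyz":[0,0,-0.008],"delta_rot":[0,0,0],"hand":0.6},{"xyz":[0,0,-0.004],"delta_rot":[0,0,0],"hand":0.6},{"xyz":[0,0,-0.002],"delta_rot":[0,0,0],"hand":0.6},{"xyz":[0,0,-0.002],"delta_rot":[0,0,0],"hand":0.6},{"xyz":[0,0,-0.002],"delta_rot":[0,0,0],"hand":0.6},{"xyz":[0,0,-0.002],"delta_rot":[0,0,0],"hand":0.6},{"xyz":[0,0,0],"delta_rot":[0,0,0],"hand":0.6},{"xyz":[0,0,0],"delta_rot":[0,0,0],"hand":0.6},{"xyz":[0,0,0],"delta_rot":[0,0,0],"hand":0.6}]'
```

```text
time: 13.25
tcp_pos: [0.4602, 0.2536, 0.0734]
eef_rot: [0.924, 0.382, 0.0, -0.0]
contact_force: [0.4, -0.2, -2.8]
grip_width: 0.0641
grasp_force: 45.5
```

```bash
python3 -m creep '[{"xyz":[0,0,-0.002],"delta_rot":[0,0,0],"hand":0.6},{"xyz":[0,0,-0.002],"delta_rot":[0,0,0],"hand":0.6},{"xyz":[0,0,-0.001],"delta_rot":[0,0,0],"hand":0.6},{"xyz":[0,0,-0.001],"delta_rot":[0,0,0],"hand":0.6},{"xyz":[0,0,-0.001],"delta_rot":[0,0,0],"hand":0.6},{"xyz":[0,0,-0.001],"delta_rot":[0,0,0],"hand":0.6},{"xyz":[0,0,-0.001],"delta_rot":[0,0,0],"hand":0.6},{"xyz":[0,0,0],"delta_rot":[0,0,0],"hand":0.6},{"xyz":[0,0,0],"delta_rot":[0,0,0],"hand":0.6},{"xyz":[0,0,0],"delta_rot":[0,0,0],"hand":0.6}]'
```

```text
time: 14.25
tcp_pos: [0.4609, 0.2546, 0.0663]
eef_rot: [0.924, 0.382, 0.002, -0.0]
contact_force: [-4.2, -0.9, 17.1]
grip_width: 0.064
grasp_force: 45.7
```

```bash
python3 -m creep '[{"xyz":[0,0,0.001],"delta_rot":[0,0,0],"hand":0.6},{"xyz":[0,0,0.0005],"delta_rot":[0,0,0],"hand":0.6},{"xyz":[0,0,0],"delta_rot":[0,0,0],"hand":0.3},{"xyz":[0,0,0],"delta_rot":[0,0,0],"hand":0.15},{"xyz":[0,0,0],"delta_rot":[0,0,0],"hand":0},{"xyz":[0,0,0],"delta_rot":[0,0,0],"hand":0},{"xyz":[0,0,0],"delta_rot":[0,0,0],"hand":0},{"xyz":[0,0,0.02],"delta_rot":[0,0,0],"hand":0},{"xyz":[0,0,0.03],"delta_rot":[0,0,0],"hand":0},{"xyz":[0,0,0.03],"delta_rot":[0,0,0],"hand":0}]'
python3 -m creep '[{"xyz":[0,0,0.03],"delta_rot":[0,0,0],"hand":0},{"xyz":[0,-0.03,0],"delta_rot":[0,0,0],"hand":0},{"xyz":[-0.003,-0.045,0],"delta_rot":[0,0,0],"hand":0},{"xyz":[-0.003,-0.045,0],"delta_rot":[0,0,0],"hand":0},{"xyz":[-0.003,-0.045,0],"delta_rot":[0,0,0],"hand":0},{"xyz":[-0.003,-0.045,0],"delta_rot":[0,0,0],"hand":0},{"xyz":[-0.003,-0.045,0],"delta_rot":[0,0,0],"hand":0},{"xyz":[-0.003,-0.045,0],"delta_rot":[0,0,0],"hand":0},{"xyz":[-0.003,-0.045,0],"delta_rot":[0,0,0],"hand":0},{"xyz":[-0.003,-0.045,0],"delta_rot":[0,0,0],"hand":0}]'
python3 - <<'E'
from h import *
S=bot.snapshot('scene');T=bot.snapshot('top')
a=S[160:310,110:310];b=T[160:310,100:300]
cv2.imwrite('pics/f1.png',np.hstack([cv2.resize(a,(400,300)),cv2.resize(b,(400,300))]))
print(bot.get_obs()['tcp_pos'])
h=cv2.cvtColor(T,cv2.COLOR_BGR2HSV);m=((h[...,2]>220)&(h[...,1]<60)).astype(np.uint8)
n,l,s,c=cv2.connectedComponentsWithStats(m)
for i in range(1,n):
    if 300<s[i,4]<900: print(s[i],c[i].round(1),plane('top',*c[i],.122).round(4),plane('top',*c[i],.11).round(4))
E
```

```text
time: 15.25
tcp_pos: [0.4597, 0.2534, 0.1463]
eef_rot: [0.924, 0.382, -0.001, -0.0]
contact_force: [1.4, 0.9, 0.0]
grip_width: 0.0853
grasp_force: 0.0
time: 16.25
tcp_pos: [0.4357, -0.1383, 0.1759]
eef_rot: [0.924, 0.382, 0.0, 0.0]
contact_force: [1.8, 0.2, -0.3]
grip_width: 0.0852
grasp_force: 0.0
[ 0.43482938 -0.14320504  0.17526574]
[126 166  20  20 302] [135.4 175.9] [0.5789 0.2959 0.122 ] [0.5824 0.2999 0.11  ]
[131 209  33  35 635] [148.4 222.9] [0.4552 0.2584 0.122 ] [0.4575 0.262  0.11  ]
[374 213  27  27 561] [386.8 225.8] [ 0.4315 -0.3374  0.122 ] [ 0.4336 -0.34    0.11  ]
```

View pics/f1.png

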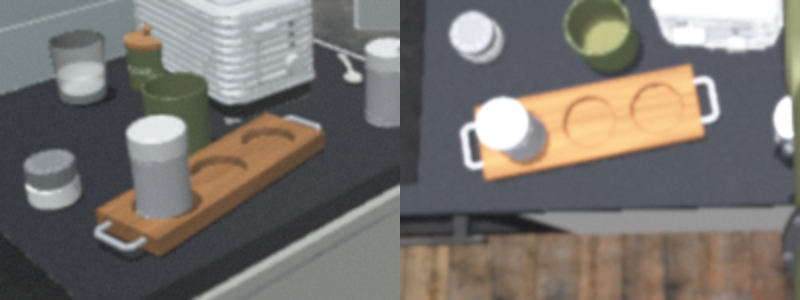

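Tin 2 stands upright in the left recess (scene lid at full-frame (188,224)) and the bystanders haven't moved. Next, tin 3.

```bash
python3 -m creep '[{"xyz":[0,-0.04,0],"delta_rot":[0,0,0],"hand":0},{"xyz":[0,-0.045,0],"delta_rot":[0,0,0],"hand":0},{"xyz":[0,-0.045,0],"delta_rot":[0,0,0],"hand":0},{"xyz":[0,-0.04,0],"delta_rot":[0,0,0],"hand":0},{"xyz":[-0.001,-0.027,0],"delta_rot":[0,0,0],"hand":0},{"xyz":[0,0,0],"delta_rot":[0,0,0],"hand":0},{"xyz":[0,0,-0.015],"delta_rot":[0,0,0],"hand":0},{"xyz":[0,0,-0.015],"delta_rot":[0,0,0],"hand":0},{"xyz":[0,0,0],"delta_rot":[0,0,0],"hand":0},{"xyz":[0,0,0],"delta_rot":[0,0,0],"hand":0}]'
```

```text
time: 17.35
tcp_pos: [0.4355, -0.3324, 0.1459]
eef_rot: [0.924, 0.383, -0.0, -0.0]
contact_force: [0.2, 0.0, -0.3]
grip_width: 0.0851
grasp_force: 0.0
```

```bash
python3 -m creep '[{"xyz":[-0.0015,-0.0075,0],"delta_rot":[0,0,0],"hand":0},{"xyz":[0,0,-0.0235],"delta_rot":[0,0,0],"hand":0},{"xyz":[0,0,-0.025],"delta_rot":[0,0,0],"hand":0},{"xyz":[0,0,-0.025],"delta_rot":[0,0,0],"hand":0},{"xyz":[0,0,-0.02],"delta_rot":[0,0,0],"hand":0},{"xyz":[0,0,0],"delta_rot":[0,0,0],"hand":0},{"xyz":[0,0,0],"delta_rot":[0,0,0],"hand":0.2},{"xyz":[0,0,0],"delta_rot":[0,0,0],"hand":0.4},{"xyz":[0,0,0],"delta_rot":[0,0,0],"hand":0.6},{"xyz":[0,0,0],"delta_rot":[0,0,0],"hand":0.6}]' 40
python3 -m creep '[{"xyz":[0,0,0],"delta_rot":[0,0,0],"hand":0.6},{"xyz":[0,0,0],"delta_rot":[0,0,0],"hand":0.6},{"xyz":[0,0,0.01],"delta_rot":[0,0,0],"hand":0.6},{"xyz":[0,0,0.03],"delta_rot":[0,0,0],"hand":0.6},{"xyz":[0,0,0.03],"delta_rot":[0,0,0],"hand":0.6},{"xyz":[0,0,0.03],"delta_rot":[0,0,0],"hand":0.6},{"xyz":[0,0,0.03],"delta_rot":[0,0,0],"hand":0.6},{"xyz":[0,0,0.02],"delta_rot":[0,0,0],"hand":0.6},{"xyz":[0,0,0],"delta_rot":[0,0,0],"hand":0.6},{"xyz":[0,0,0],"delta_rot":[0,0,0],"hand":0.6}]'
python3 w.py
```

```text
time: 18.35
tcp_pos: [0.4344, -0.3415, 0.0538]
eef_rot: [0.924, 0.382, 0.001, 0.001]
contact_force: [-1.7, 1.2, 6.8]
grip_width: 0.0637
grasp_force: 41.3
time: 19.35
tcp_pos: [0.4334, -0.341, 0.2026]
eef_rot: [0.924, 0.382, 0.0, 0.0]
contact_force: [-0.4, -0.1, -2.6]
grip_width: 0.0637
grasp_force: 42.8
19.95 [-0.04 -0.01 -1.35] [0.52 0.37 0.7 ] [ 1.000e-02 -5.467e+01 -4.930e+00 -2.337e+01  1.000e-02  1.000e-02
  0.000e+00] [ 0.4337 -0.3409  0.2022]
```

Weights: 0.55, 0.275 and 0.14 kg, so tin 1 is clearly the heaviest. Tin 3 goes to the right recess.

```bash
python3 -m creep '[{"xyz":[0.003,0.02,0],"delta_rot":[0,0,0],"hand":0.6},{"xyz":[0.005,0.035,0],"delta_rot":[0,0,0],"hand":0.6},{"xyz":[0.006,0.045,0],"delta_rot":[0,0,0],"hand":0.6},{"xyz":[0.007,0.045,0],"delta_rot":[0,0,0],"hand":0.6},{"xyz":[0.007,0.045,0],"delta_rot":[0,0,0],"hand":0.6},{"xyz":[0.007,0.045,0],"delta_rot":[0,0,0],"hand":0.6},{"xyz":[0.007,0.045,0],"delta_rot":[0,0,0],"hand":0.6},{"xyz":[0.006,0.045,0],"delta_rot":[0,0,0],"hand":0.6},{"xyz":[0.005,0.045,0],"delta_rot":[0,0,0],"hand":0.6},{"xyz":[0.005,0.0395,0],"delta_rot":[0,0,0],"hand":0.6}]'
python3 -m creep '[{"xyz":[0,0,0],"delta_rot":[0,0,0],"hand":0.6},{"xyz":[0,0,0],"delta_rot":[0,0,0],"hand":0.6},{"xyz":[0,0,-0.01],"delta_rot":[0,0,0],"hand":0.6},{"xyz":[0,0,-0.02],"delta_rot":[0,0,0],"hand":0.6},{"xyz":[0,0,-0.02],"delta_rot":[0,0,0],"hand":0.6},{"xyz":[0,0,-0.02],"delta_rot":[0,0,0],"hand":0.6},{"xyz":[0,0,-0.02],"delta_rot":[0,0,0],"hand":0.6},{"xyz":[0,0,-0.01],"delta_rot":[0,0,0],"hand":0.6},{"xyz":[0,0,0],"delta_rot":[0,0,0],"hand":0.6},{"xyz":[0,0,0],"delta_rot":[0,0,0],"hand":0.6}]'
python3 w.py
```

```text
time: 20.95
tcp_pos: [0.4917, 0.071, 0.2026]
eef_rot: [0.924, 0.382, 0.0, -0.0]
contact_force: [0.2, -0.6, -1.5]
grip_width: 0.0639
grasp_force: 42.8
time: 21.95
tcp_pos: [0.4919, 0.068, 0.1025]
eef_rot: [0.924, 0.382, 0.0, 0.0]
contact_force: [1.1, -0.5, -2.0]
grip_width: 0.0634
grasp_force: 42.8
22.55 [ 0.09  0.13 -1.66] [0.39 0.45 0.53] [ 5.000e-02 -5.181e+01 -5.210e+00 -1.753e+01  1.000e-02  0.000e+00
  0.000e+00] [0.4917 0.0686 0.1023]
```

```bash
python3 -m creep '[{"xyz":[0,0,-0.01],"delta_rot":[0,0,0],"hand":0.6},{"xyz":[0,0,-0.008],"delta_rot":[0,0,0],"hand":0.6},{"xyz":[0,0,-0.004],"delta_rot":[0,0,0],"hand":0.6},{"xyz":[0,0,-0.002],"delta_rot":[0,0,0],"hand":0.6},{"xyz":[0,0,-0.002],"delta_rot":[0,0,0],"hand":0.6},{"xyz":[0,0,-0.002],"delta_rot":[0,0,0],"hand":0.6},{"xyz":[0,0,-0.002],"delta_rot":[0,0,0],"hand":0.6},{"xyz":[0,0,0],"delta_rot":[0,0,0],"hand":0.6},{"xyz":[0,0,0],"delta_rot":[0,0,0],"hand":0.6},{"xyz":[0,0,0],"delta_rot":[0,0,0],"hand":0.6}]'
```

```text
time: 23.55
tcp_pos: [0.4917, 0.0686, 0.0724]
eef_rot: [0.924, 0.382, 0.0, -0.0]
contact_force: [-0.3, -0.5, -1.9]
grip_width: 0.0636
grasp_force: 42.8
```

```bash
python3 -m creep '[{"xyz":[0,0,-0.002],"delta_rot":[0,0,0],"hand":0.6},{"xyz":[0,0,-0.001],"delta_rot":[0,0,0],"hand":0.6},{"xyz":[0,0,-0.001],"delta_rot":[0,0,0],"hand":0.6},{"xyz":[0,0,-0.001],"delta_rot":[0,0,0],"hand":0.6},{"xyz":[0,0,-0.001],"delta_rot":[0,0,0],"hand":0.6},{"xyz":[0,0,-0.001],"delta_rot":[0,0,0],"hand":0.6},{"xyz":[0,0,0],"delta_rot":[0,0,0],"hand":0.6},{"xyz":[0,0,0],"delta_rot":[0,0,0],"hand":0.6},{"xyz":[0,0,0],"delta_rot":[0,0,0],"hand":0.6},{"xyz":[0,0,0],"delta_rot":[0,0,0],"hand":0.6}]'
```

```text
time: 24.55
tcp_pos: [0.4921, 0.069, 0.0659]
eef_rot: [0.924, 0.382, 0.001, 0.0]
contact_force: [-0.8, 0.4, 4.8]
grip_width: 0.0634
grasp_force: 42.9
```

Seated on the recess floor (z matches the left one). Release, and return to tin 1 with a look.

```bash
python3 -m creep '[{"xyz":[0,0,0],"delta_rot":[0,0,0],"hand":0.5},{"xyz":[0,0,0],"delta_rot":[0,0,0],"hand":0.3},{"xyz":[0,0,0],"delta_rot":[0,0,0],"hand":0.15},{"xyz":[0,0,0],"delta_rot":[0,0,0],"hand":0},{"xyz":[0,0,0],"delta_rot":[0,0,0],"hand":0},{"xyz":[0,0,0],"delta_rot":[0,0,0],"hand":0},{"xyz":[0,0,0],"delta_rot":[0,0,0],"hand":0},{"xyz":[0,0,0.02],"delta_rot":[0,0,0],"hand":0},{"xyz":[0,0,0.03],"delta_rot":[0,0,0],"hand":0},{"xyz":[0,0,0.03],"delta_rot":[0,0,0],"hand":0}]'
python3 -m creep '[{"xyz":[0,0,0.03],"delta_rot":[0,0,0],"hand":0},{"xyz":[0,-0.03,0],"delta_rot":[0,0,0],"hand":0},{"xyz":[0,-0.045,0],"delta_rot":[0,0,0],"hand":0},{"xyz":[0,-0.045,0],"delta_rot":[0,0,0],"hand":0},{"xyz":[0,-0.045,0],"delta_rot":[0,0,0],"hand":0},{"xyz":[0,-0.045,0],"delta_rot":[0,0,0],"hand":0},{"xyz":[0,-0.045,0],"delta_rot":[0,0,0],"hand":0},{"xyz":[0,-0.045,0],"delta_rot":[0,0,0],"hand":0},{"xyz":[0,-0.035,0],"delta_rot":[0,0,0],"hand":0},{"xyz":[0,0,0],"delta_rot":[0,0,0],"hand":0}]'
python3 - <<'E'
from h import *
S=bot.snapshot('scene');T=bot.snapshot('top')
a=S[150:300,120:320];b=T[130:280,130:330]
cv2.imwrite('pics/g1.png',np.hstack([cv2.resize(a,(400,300)),cv2.resize(b,(400,300))]))
print(bot.get_obs()['tcp_pos'])
for n,I,th in(('top',T,220),('scene',S,200)):
  h=cv2.cvtColor(I,cv2.COLOR_BGR2HSV);m=((h[...,2]>th)&(h[...,1]<60)).astype(np.uint8)
  q,l,s,c=cv2.connectedComponentsWithStats(m)
  for i in range(1,q):
    if 90<s[i,4]<900: print(n,s[i],c[i].round(1),plane(n,*c[i],.122).round(4),plane(n,*c[i],.11).round(4))
E
```

```text
time: 25.55
tcp_pos: [0.4911, 0.0685, 0.1457]
eef_rot: [0.924, 0.382, -0.001, -0.0]
contact_force: [0.9, -0.1, 0.8]
grip_width: 0.0855
grasp_force: 0.0
time: 26.55
tcp_pos: [0.49, -0.273, 0.1744]
eef_rot: [0.926, 0.378, -0.001, 0.001]
contact_force: [-0.9, -0.3, -0.5]
grip_width: 0.0853
grasp_force: 0.0
[ 0.49116396 -0.26701288  0.17476054]
top [339 115   8  91 373] [342.5 160.6] [ 0.6041 -0.236   0.122 ] [ 0.608  -0.2375  0.11  ]
top [312 150  27  38 226] [323.6 171. ] [ 0.5777 -0.1866  0.122 ] [ 0.5813 -0.1876  0.11  ]
top [126 167  20  19 299] [135.4 175.9] [0.5787 0.2958 0.122 ] [0.5823 0.2998 0.11  ]
top [210 195  28  26 554] [223.5 207.2] [0.4903 0.0694 0.122 ] [0.493 0.071 0.11 ]
top [287 206  26  26 537] [299.6 218.8] [ 0.4554 -0.1214  0.122 ] [ 0.4577 -0.1217  0.11  ]
top [131 209  33  35 630] [148.4 222.9] [0.4552 0.2584 0.122 ] [0.4575 0.262  0.11  ]
top [485 213  15  13 107] [492.6 218.1] [ 0.444  -0.6006  0.122 ] [ 0.4462 -0.6059  0.11  ]
top [473 219  13  12  96] [479.7 223.9] [ 0.4302 -0.5671  0.122 ] [ 0.4322 -0.5721  0.11  ]
scene [293 179  22  10 161] [304.  183.7] [ 0.434  -0.0936  0.122 ] [ 0.4538 -0.1153  0.11  ]
scene [231 192  24  10 200] [242.5 196.4] [0.4874 0.0758 0.122 ] [0.5088 0.0588 0.11  ]
scene [174 218  28  14 305] [187.6 224.5] [0.4563 0.2588 0.122 ] [0.4768 0.2468 0.11  ]
```

View pics/g1.png

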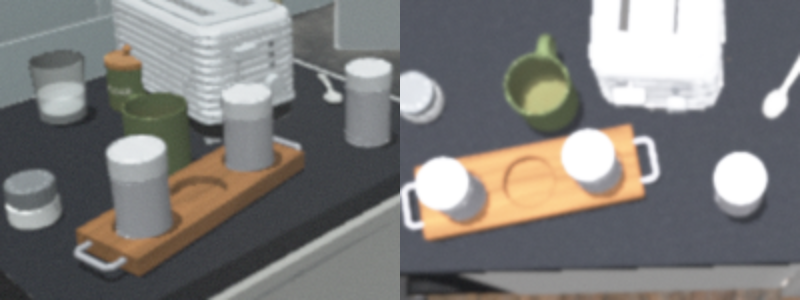

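Both tins stand upright in the outer recesses (lids in the top image at (223.5,207) and about (151,221)). The lid height of 0.122 m agrees with seat floor plus tin. Tin 1 is at (299.6,218.8), unchanged.

```bash
python3 -m creep '[{"xyz":[-0.008,0.036,0],"delta_rot":[0,0,0],"hand":0},{"xyz":[-0.008,0.036,0],"delta_rot":[0,0,0],"hand":0},{"xyz":[-0.008,0.036,0],"delta_rot":[0,0,0],"hand":0},{"xyz":[-0.0085,0.0375,0],"delta_rot":[0,0,0],"hand":0},{"xyz":[0,0,0],"delta_rot":[0,0,0],"hand":0},{"xyz":[0,0,0],"delta_rot":[0,0,0],"hand":0},{"xyz":[0,0,-0.015],"delta_rot":[0,0,0],"hand":0},{"xyz":[0,0,-0.015],"delta_rot":[0,0,0],"hand":0},{"xyz":[0,0,0],"delta_rot":[0,0,0],"hand":0},{"xyz":[0,0,0],"delta_rot":[0,0,0],"hand":0}]'
```

```text
time: 27.65
tcp_pos: [0.4592, -0.1213, 0.1453]
eef_rot: [0.924, 0.382, -0.0, -0.0]
contact_force: [0.7, 0.4, 0.1]
grip_width: 0.0851
grasp_force: 0.0
```

```bash
python3 -m creep '[{"xyz":[0,0,-0.023],"delta_rot":[0,0,0],"hand":0},{"xyz":[0,0,-0.025],"delta_rot":[0,0,0],"hand":0},{"xyz":[0,0,-0.025],"delta_rot":[0,0,0],"hand":0},{"xyz":[0,0,-0.02],"delta_rot":[0,0,0],"hand":0},{"xyz":[0,0,0],"delta_rot":[0,0,0],"hand":0},{"xyz":[0,0,0],"delta_rot":[0,0,0],"hand":0},{"xyz":[0,0,0],"delta_rot":[0,0,0],"hand":0.2},{"xyz":[0,0,0],"delta_rot":[0,0,0],"hand":0.4},{"xyz":[0,0,0],"delta_rot":[0,0,0],"hand":0.6},{"xyz":[0,0,0],"delta_rot":[0,0,0],"hand":0.6}]' 50
python3 -m creep '[{"xyz":[0,0,0],"delta_rot":[0,0,0],"hand":0.6},{"xyz":[0,0,0],"delta_rot":[0,0,0],"hand":0.6},{"xyz":[0,0,0.01],"delta_rot":[0,0,0],"hand":0.6},{"xyz":[0,0,0.03],"delta_rot":[0,0,0],"hand":0.6},{"xyz":[0,0,0.035],"delta_rot":[0,0,0],"hand":0.6},{"xyz":[0,0,0.035],"delta_rot":[0,0,0],"hand":0.6},{"xyz":[0,0,0.035],"delta_rot":[0,0,0],"hand":0.6},{"xyz":[0,0,0.03],"delta_rot":[0,0,0],"hand":0.6},{"xyz":[0,0,0.02],"delta_rot":[0,0,0],"hand":0.6},{"xyz":[0,0,0.005],"delta_rot":[0,0,0],"hand":0.6}]'
python3 -m creep '[{"xyz":[0,0,0],"delta_rot":[0,0,0],"hand":0.6},{"xyz":[0,0,0],"delta_rot":[0,0,0],"hand":0.6},{"xyz":[0,0,0],"delta_rot":[0,0,0],"hand":0.6},{"xyz":[0,0,0],"delta_rot":[0,0,0],"hand":0.6},{"xyz":[0,0,0],"delta_rot":[0,0,0],"hand":0.6},{"xyz":[0,0,0],"delta_rot":[0,0,0],"hand":0.6},{"xyz":[0,0,0],"delta_rot":[0,0,0],"hand":0.6},{"xyz":[0,0,0],"delta_rot":[0,0,0],"hand":0.6},{"xyz":[0,0,0],"delta_rot":[0,0,0],"hand":0.6},{"xyz":[0,0,0],"delta_rot":[0,0,0],"hand":0.6}]'
python3 w.py; python3 -c "
from h import *
cv2.imwrite('pics/z.png',bot.snapshot('scene'))"
```

```text
time: 28.65
tcp_pos: [0.4599, -0.121, 0.0537]
eef_rot: [0.924, 0.382, 0.001, 0.001]
contact_force: [-1.9, 1.7, 6.7]
grip_width: 0.0634
grasp_force: 51.5
time: 29.65
tcp_pos: [0.4596, -0.1209, 0.255]
eef_rot: [0.924, 0.382, 0.001, 0.001]
contact_force: [0.4, -0.7, -5.9]
grip_width: 0.0634
grasp_force: 55.9
time: 30.65
tcp_pos: [0.4591, -0.121, 0.2523]
eef_rot: [0.924, 0.382, -0.0, 0.0]
contact_force: [0.6, 0.8, -5.3]
grip_width: 0.0635
grasp_force: 55.9
31.25 [ 0.09  0.22 -5.  ] [0.53 0.36 0.63] [-0.000e+00 -4.408e+01 -4.120e+00 -2.554e+01  1.000e-02  1.000e-02
 -0.000e+00] [ 0.4591 -0.121   0.2522]
```

View pics/z.png

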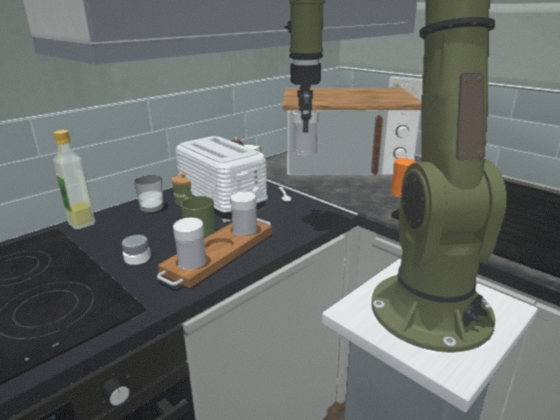

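Tin 1 is held upright at (305,135) with its base about 0.20 m up. The other two stand in the caddy at (190,243) and (244,215), and the bystanders are where they were.

```bash
python3 -c "
from bench import bot
print(bot.hand_in())"
```

```text
the job is handed in; nothing more can be done
None
```

I handed the job in with the heaviest tin (about 0.53 kg) held still and upright, its base about 20 cm up, and the two lighter ones (about 0.28 and 0.15 kg) released in the caddy's outer recesses; no verdict was returned.

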